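# Take a filter cartridge out of the bench filter unit and show it over the light pad

## Task

Switch the filter unit off by pressing its red button fully down and letting it come back up, then swing the blue flap up by its handle until it stands upright or leans back, and leave it open. Draw the orange cartridge out, carry it over to the light pad and finish while holding it there, upright and still above the middle of the pad, its lower edge clear of the pad by about 5 to 10 cm; do not let it go. Leave the green cartridge in its slot and the red end cap, tape measure and standing white plug where they are.

Things in the scene. Friction and masses are not known exactly. Their poses are not given: they have to be found in the camera images.
- filter_unit: Grey filter unit, fixed to the bench; its front (-x, louvres) faces the robot, yaw up to 0.3 rad either way. Origin on the bench under the centre of its open-topped well: outside 150 mm along x, 146 mm along y, walls 5 mm, rim 132 mm up. A control strip, 66 mm wide and as high, adjoins it (y -73 to -139 mm). A black block, top 55 mm above the bench, fills the well's lower part.
- stop_button (a joint): Red round push button (28 mm across) on the control strip, pressed straight down; value is its travel in m, 0 released, 0.006 fully down, springs back; fully down takes 4 N.
- stop_button_top (a point): Centre of the red button's top face; it lies 35 mm towards the front and 106 mm to the -y side of the unit's origin.
- flap (a joint): Blue flap over the well, 156 by 148 mm, 6 mm thick, 0.12 kg; hinge along the unit's y axis at the far (+x) rim. Value in rad: 0 shut (level), 1.57 upright, 1.8 right back (stop). A friction hinge (0.16 N m) holds it wherever it is left. It hides the cartridges when shut.
- flap_handle (a point): Middle of the flap's round steel handle bar, 8 mm thick, 76 mm long along the unit's y axis, on legs at both ends; 40 mm above the flap's outer face, 135 mm from the hinge axis along the flap and 44 mm off it at right angles. The flap can turn about the bar in a pinch. Its frame turns with the flap.
- flap_hinge (a point): Point on the flap's hinge axis at its middle, 79 mm behind the unit's origin (+x) and 135 mm above the bench. Its frame turns with the flap.
- orange_cartridge: Upright flat filter cartridge in a slot of the block, white frame, pleated paper, top 30 mm orange. 10 mm thick (own x = unit's x), 50 mm wide (y), 98 mm tall (z), 0.05 to 0.1 kg. Origin: centre of its lower edge, at the start 11 mm above the bench, so its upper 54 mm stand out of the block, top 23 mm below the well's rim. Grip across its thickness; comes straight up.
- green_cartridge: The same cartridge with a green top, in the other slot; stays where it is. The two slots (13 x 53 mm, 44 mm deep) lie at x 0 and y +31 and -31 mm in the unit's frame; either colour may be in either.
- light_pad: Flat square light pad, white face in a black rim, 140 x 140 mm, 10 mm high, fixed to the bench; origin at the centre of its underside.
- end_cap_red: Red plastic end cap, 64 mm across, 49 mm high, loose on the bench; leave alone.
- tape_measure: Yellow tape measure, 38 x 72 x 60 mm, loose on the bench; leave alone.
- dome_standing: White domed plastic plug standing upright, 33 mm across, 106 mm tall, loose on the bench, easily toppled; leave alone.

How it is judged:
On the way, in this order (a step that is already met when the one before it is completed fails the run):
1. the red button is pressed fully down while the flap is shut (value of joint stop_button above 0.0048 m and value of joint flap below 0.25 rad), for 0.05 s.
2. the button is let go and has come back up, the flap still shut (value of joint stop_button below 0.0012 m and value of joint flap below 0.25 rad), for 0.1 s.
3. the flap is swung up to about upright or beyond, the orange cartridge still in its slot (value of joint flap above 1.4 rad and z of orange_cartridge in the frame of filter_unit below 0.03 m), for 0.2 s.
4. the orange cartridge is drawn up out of the well, with the flap open (z of orange_cartridge in the frame of filter_unit above 0.1 m and contact force between orange_cartridge and the fingers above 1 N and value of joint flap above 1.3 rad), for 0.1 s.
At the end, for the whole second after the job is handed in: The fingers hold the orange cartridge, still, over the light pad: within 40 mm of the pad's centre from above, lower edge 30 to 130 mm above its face, upright within 0.25 rad, touching nothing else; flap open beyond 1.3 rad, button up, green cartridge still in its slot (horizontal distance between orange_cartridge and light_pad below 0.04 m and z of orange_cartridge in the frame of light_pad between 0.04 and 0.14 m and angle between orange_cartridge's own z axis and vertical below 0.25 rad and linear speed of orange_cartridge below 0.03 m/s and contact force between orange_cartridge and the fingers above 1 N and contact force between orange_cartridge and light_pad below 0.1 N and value of joint flap above 1.3 rad and value of joint stop_button below 0.0012 m and z of green_cartridge in the frame of filter_unit below 0.02 m); the arm keeps its last pose, push and grip.
It fails at once if the green cartridge is pulled up by more than 20 mm (z of green_cartridge in the frame of filter_unit above 0.031 m).
It fails at once if the red end cap, tape measure or standing plug is moved by more than 30 mm (distance of any of end_cap_red, tape_measure, dome_standing from where it was at the start of the episode above 0.03 m).
It also fails if it takes over 64 s, if anything falls off the work surface, if the arm or the gripper's body presses on something with over 40 N, if the wrist force passes 120 N, or if a joint passes its speed limit or range.

## Robot

A 6-joint arm with a two-finger parallel gripper is mounted at the origin on the work surface; the furniture and walls round the work are solid. World frame = base frame: x ahead of the robot, y to its left, z up, the work surface at z = 0. Lengths are in m, angles in rad, forces in N, time in s.
With the tool pointing down it reaches from about 0.3 to 0.85 m from the base axis. Payload 5.4 kg.
Tool frame: the origin (TCP) lies midway between the tips of the shut fingers; the grasp point (between the pads) lies 19 mm behind it; z points along the fingers, y is the line along which they close (so a half turn about z gives the same grasp; the last joint's range is limited). The gripper opens to 85 mm and grips with 20 to 120 N. Pads are 22 mm wide; open, the fingers measure 114 mm over their backs; the gripper's body (76 mm by 85 mm) begins 54 mm behind the grasp point. The pads swing forward as they close: fully open they stand 13 mm farther back than shut.
Start: joints at [-1.473, 0.158, 1.597, -0, 1.386, -0.21], TCP at [0.174, -0.548, 0.231] pointing down, gripper open.
Joint ranges: [-2.91, 2.91], [-0.94, 2.29], [0.18, 2.7], [-1.29, 4.43], [0.17, 2.64], [-3, 3]. Speed limits (rad/s): [2.57, 2.57, 3.14, 3.14, 3.14, 3.14].

## Interface

Orientations are given as a rotation vector (axis times angle).
In Python, from bench import bot, get_image, camera_info, look_for, outline_of gives the robot as it stands.
- The arm moves only by the shell command python3 -m inch 'ROWS'. ROWS is a JSON list of rows, 1 to 5 of them, each an object with the fields x, y, z (the shift in mm), ax, ay, az (a rotation vector in rad), jaw (the opening from 0.0 (shut) to 1.0 (fully open)); a field left out counts as zero (the opening has to be given); each row shifts and turns the commanded pose from where the row before left it, along the tool's axes as they then stand; what a row does not reach is not made up. A row lasts 1/12 s, in which the tool goes at most 0.0417 m and 0.125 rad, less where a joint would pass 70% of its speed; a pose out of reach is approached as far as the arm can. The fingers move at their own pace and stop on an object; the grip force is fixed at half the most. Time passes only in rows, so rows that do not move let the fingers close. It prints the time, the measured TCP pose, the force, the opening and the grip force at its end. Input that does not fit is refused with a message, and nothing moves.
- bot.get_state(): the state, without advancing time (a new reading comes with each control period).
- get_image(name): name is "scene" or "top" or "wrist"; returns the picture (480x640x3 uint8, blue, green, red); there is no depth.
- camera_info(name): a dict with "fx", "fy", "cx", "cy" (pixels), "R" (3x3) and "t" (3): a world point X has camera coordinates R X + t. Camera axes: x right, y down, z forward; pixel columns grow to the right and rows downward; lengths in m; the calibration is good to about 2 mm. The wrist camera is an equidistant fisheye: a pixel r from the principal point sees the ray r / f radians off the axis. A picture is of the moment at which its call begins: read the wrist's pose just before it. camera_info takes no time and is no camera call; for the wrist camera it gives the pose at the moment of the call.
- bot.job_done(): hands the job in; it is judged then, once.
Trained networks look in the newest picture that a camera, given by its name, has taken for a name from the list of things; names that differ only in an ending like _2 or _b are one class to them, and where a whole thing is asked for, a point or a joint stands for the part that bears it (a point fixed in the world has none). Each returns a list of dicts, best first, with "confidence" (0 to 1); they miss things now and then, are a little off and sometimes report something else, mostly with a low value. They report only what shows in the picture. A call takes as long as a camera call.
- look_for(label, camera): "bbox" ([left, top, right, bottom] in pixels, round what is visible of it).
- outline_of(label, camera): "mask" (480x640 bool, what is visible of it) and "bbox" ([left, top, right, bottom] in pixels, round what is visible of it).
The state is a dict: "time": time; "joint_pos": joint angles; "joint_vel": joint speeds; "joint_torque": joint torques, N m; "tcp_pos": TCP position; "tcp_rot": TCP orientation; "force": force on the tool from outside, world axes, zero at the start; "moment": the same for the moment, N m; "opening": opening from 0.0 (shut) to 1.0 (fully open); "finger_force": force on a finger pad.
Only numpy, scipy, OpenCV 4.12 (cv2) and the standard library are available. Lean on these libraries where they do the work, as an engineer would, in place of code of your own. Each camera call takes 0.05 s, during which the arm holds its last target. There are 200 camera calls.

## Working session

There is one attempt and no reset: what is moved stays moved. The work goes in short steps, Python scripts to look and compute and a shell command to move; the robot and the scene stay as the last step left them, time stands still between calls to the robot, and variables do not carry over. Pictures are saved under pics/ and viewed, at most 10 in all, crops included, and the job is handed in when it is done.

```bash
ls; mkdir -p pics
python3 - <<'E'
from bench import *
import cv2,numpy as np
s=bot.get_state(); print(s)
for c in ["scene","top"]:
    im=get_image(c); cv2.imwrite(f"pics/{c}0.png",im)
    i=camera_info(c); print(c,i)
    for l in ["filter_unit","stop_button","flap","flap_handle","light_pad","end_cap_red","tape_measure","dome_standing"]:
        print(l,[(np.round(d["bbox"]).tolist(),round(d["confidence"],2)) for d in look_for(l,c)[:2]])
E
```

```text
pics
{'time': 0.0, 'joint_pos': array([-1.47313122e+00,  1.59058743e-01,  1.59820709e+00, -1.52685759e-05,
        1.38617496e+00, -2.10104694e-01]), 'joint_vel': array([ 1.61127447e-03,  2.93399365e-05, -3.19340281e-05,  3.22726262e-05,
        2.42500273e-04, -1.44731725e-03]), 'joint_torque': array([ 9.51847178e-04, -3.96013856e+01, -3.31424546e+01, -9.48858860e-05,
        8.64399481e-03,  2.69910618e-05]), 'tcp_pos': array([ 0.1741018 , -0.54739778,  0.23032403]), 'tcp_rot': array([-3.10264372e+00, -4.81259302e-01, -1.39506620e-04]), 'force': array([ 0.16211636, -0.75495344,  0.5223976 ]), 'moment': array([ 0.02167374, -0.02450552, -0.00537727]), 'finger_force': 0.0, 'opening': 1.0015862149650556}
scene {'fx': 439.78828554265704, 'fy': 439.78828554265704, 'cx': 323.95959514434963, 'cy': 235.23484635175421, 'R': array([[-0.89670771, -0.44243896, -0.01276924],
       [-0.27182968,  0.57323662, -0.77298668],
       [ 0.34931922, -0.68967206, -0.63429373]]), 't': array([0.40470682, 0.23297879, 1.01676876])}
filter_unit [([220.0, 238.0, 314.0, 344.0], 0.7)]
stop_button []
flap [([222
[... 334 characters left out ...]
': 509.09481085854685, 'fy': 509.09481085854685, 'cx': 322.7749333021068, 'cy': 239.2780484895414, 'R': array([[-4.05256521e-01, -9.14202800e-01, -6.26846654e-04],
       [-8.41324627e-01,  3.73218490e-01, -3.90999784e-01],
       [ 3.57687048e-01, -1.57927831e-01, -9.20390556e-01]]), 't': array([0.16011537, 0.44695405, 1.32382089])}
filter_unit [([211.0, 205.0, 308.0, 304.0], 0.66)]
stop_button [([284.0, 231.0, 294.0, 240.0], 0.45)]
flap [([209.0, 214.0, 286.0, 286.0], 0.57)]
flap_handle [([209.0, 214.0, 287.0, 287.0], 0.67)]
light_pad []
end_cap_red [([210.0, 214.0, 284.0, 286.0], 0.37)]
tape_measure [([429.0, 172.0, 452.0, 198.0], 0.9)]
dome_standing [([174.0, 306.0, 192.0, 330.0], 0.61)]
```

View pics/top0.png

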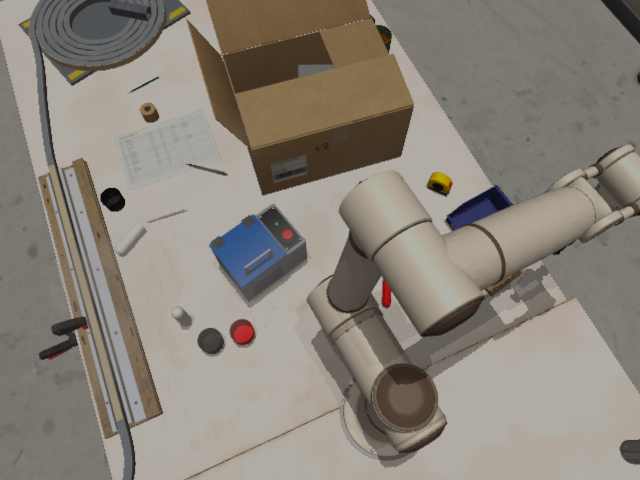

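View pics/scene0.png

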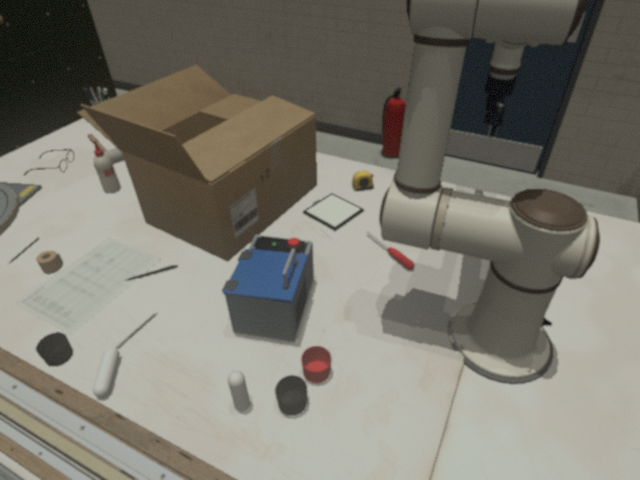

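Top view: flap around (250,252), handle bar (258,261), red button (288,235); the arm covers the pad. Scene view: pad centred near (332,211), red button (294,243), and the big box behind the pad.

```bash
cat > h.py <<'E'
import numpy as np,cv2
from bench import *
def ray(c,px,z):
    i=camera_info(c);d=i["R"].T@np.array([(px[0]-i["cx"])/i["fx"],(px[1]-i["cy"])/i["fy"],1]);o=-i["R"].T@i["t"]
    return o+d*(z-o[2])/d[2]
def quad(c,label):
    m=outline_of(label,c)[0]["mask"].astype(np.uint8)
    k=max(cv2.findContours(m,0,2)[0],key=cv2.contourArea);h=cv2.convexHull(k)
    return cv2.approxPolyN(h,4,ensure_convex=True)[0] if hasattr(cv2,"approxPolyN") else cv2.boxPoints(cv2.minAreaRect(h))
E
python3 - <<'E'
from h import *
for c in ["scene","top"]:
    im=get_image(c)
    for l,z in [("flap",.139),("light_pad",.01)]:
        try:
            q=quad(c,l);P=np.array([ray(c,p,z) for p in q]);print(c,l,q.tolist(),P[:,:2].round(3).tolist(),"mean",P.mean(0).round(3),"sides",np.linalg.norm(P-np.roll(P,1,0),axis=1).round(3),[round(float(np.arctan2(*(P[i]-P[i-1])[[1,0]])),3) for i in range(4)])
        except Exception as e: print(c,l,e)
    hsv=cv2.cvtColor(im,cv2.COLOR_BGR2HSV); m=(((hsv[...,0]<8)|(hsv[...,0]>172))&(hsv[...,1]>150)&(hsv[...,2]>90)).astype(np.uint8)
    n,_,st,ce=cv2.connectedComponentsWithStats(m)
    for j in range(1,n):
        if st[j,4]>15: print(c,"red",st[j].tolist(),ce[j].round(1),ray(c,ce[j],.14).round(3))
    if c=="scene": cv2.imwrite("pics/s1.png",cv2.resize(im[180:360,190:400],None,fx=3.3,fy=3.3,interpolation=2))
    for l,z in [("tape_measure",.03),("dome_standing",.05),("end_cap_red",.025)]:
        for d in look_for(l,c)[:1]:
            b=d["bbox"];print(c,l,ray(c,[(b[0]+b[2])/2,(b[1]+b[3])/2],z).round(3),d["confidence"])
E
```

```text
scene flap [[311, 251], [292, 302], [220, 295], [244, 249]] [[0.453, 0.061], [0.415, 0.221], [0.563, 0.271], [0.602, 0.124]] mean [0.508 0.169 0.139] sides [0.161 0.165 0.157 0.152] [-2.743, 1.808, 0.32, -1.314]
scene light_pad [[365, 210], [334, 231], [301, 212], [326, 190]] [[0.461, -0.313], [0.505, -0.176], [0.639, -0.217], [0.623, -0.363]] mean [ 0.557 -0.267  0.01 ] sides [0.169 0.144 0.141 0.146] [2.842, 1.266, -0.301, -1.683]
scene red [389, 98, 16, 9, 100] [395.9 102. ] [ 0.56  -0.859  0.14 ]
scene red [288, 239, 11, 6, 43] [293.  241.4] [0.509 0.05  0.14 ]
scene red [391, 249, 21, 18, 73] [401.2 256.9] [ 0.254 -0.009  0.14 ]
scene tape_measure [ 0.525 -0.437  0.03 ] 0.67
scene dome_standing [0.441 0.401 0.05 ] 0.69
scene end_cap_red [0.341 0.273 0.025] 0.95
top flap [[287, 253], [241, 289], [208, 245], [251, 214]] [[0.457, 0.076], [0.413, 0.222], [0.564, 0.26], [0.603, 0.122]] mean [0.509 0.17  0.139] sides [0.153 0.152 0.155 0.143] [-2.833, 1.864, 0.246, -1.291]
top light_pad list index out of range
top red [282, 230, 10, 8, 58] [286.7 233.6] [0.509 0.056 0.14 ]
top red [382, 281, 9, 26, 173] [386.  294.5] [ 0.249 -0.112  0.14 ]
top red [233, 325, 21, 18, 294] [243.  333.4] [0.303 0.257 0.14 ]
top tape_measure [ 0.522 -0.448  0.03 ] 0.87
top dome_standing [0.435 0.396 0.05 ] 0.61
top end_cap_red [0.339 0.259 0.025] 0.68
```

View pics/s1.png

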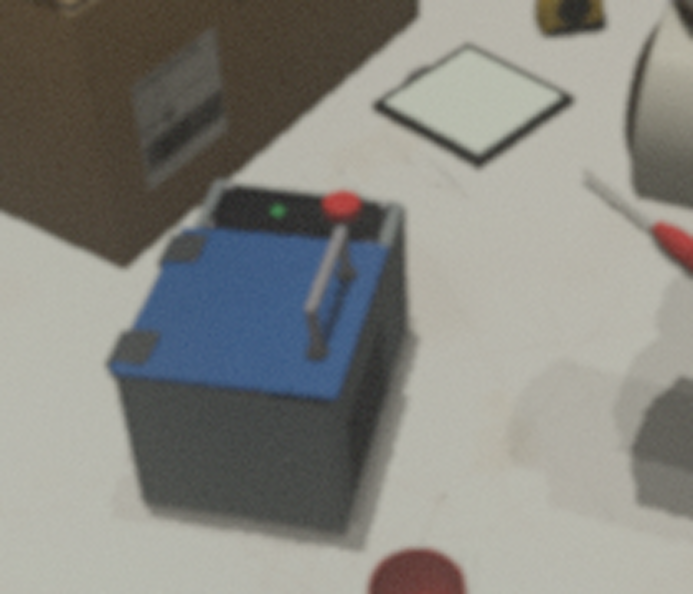

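The crop shows the shut flap with its hinges on the far side, the handle bar and button clear, and the pad free next to the box. Next I fit the unit's pose from these points.

```bash
cat >> h.py <<'E'
def proj(c,X,i=None):
    i=i or camera_info(c);p=np.atleast_2d(X)@i["R"].T+i["t"];return np.c_[i["fx"]*p[:,0]/p[:,2]+i["cx"],i["fy"]*p[:,1]/p[:,2]+i["cy"]]
def U(v,p):
    c,s=np.cos(v[2]),np.sin(v[2]);p=np.atleast_2d(p);return np.c_[v[0]+c*p[:,0]-s*p[:,1],v[1]+s*p[:,0]+c*p[:,1],p[:,2]]
E
python3 - <<'E'
from h import *
from scipy.optimize import least_squares
I={c:camera_info(c) for c in("scene","top")}
F=[[-.077,-.074,.139],[-.077,.074,.139],[.079,.074,.139],[.079,-.074,.139]]
q={"scene":[[311,251],[292,302],[220,295],[244,249]],"top":[[287,253],[241,289],[208,245],[251,214]]}
b={"scene":[293,241.4],"top":[286.7,233.6]}
def f(v):
    r=[]
    for c in I:
        r+=[proj(c,U(v,F),I[c])-q[c],2*(proj(c,U(v,[[-.035,-.106,v[3]]]),I[c])-b[c])]
    return np.vstack(r).ravel()
s=least_squares(f,[.508,.17,.27,.14],loss="soft_l1");v=s.x;print(v,f(v).reshape(-1,2).round(1).tolist())
print("btn",U(v,[[-.035,-.106,v[3]]]),"handle",U(v,[[-.056,0,.179]]),"open",U(v,[[.127,0,.269]]))
for c in I: print(proj(c,U(v,[[-.056,-.038,.179],[-.056,.038,.179]]),I[c]))
print("box corner",ray("scene",[228,260],0),ray("scene",[317,188],0),"top front R",[ray("top",[411,105],z).round(2) for z in(.15,.2,.25)],[ray("scene",[316,122],z).round(2) for z in(.15,.2,.25)])
E
```

```text
[0.50847293 0.16965074 0.27867825 0.14856118] [[-3.7, 3.9], [0.7, -0.5], [2.0, -2.6], [-0.2, -1.3], [-0.3, -0.3], [-0.1, 1.0], [0.7, -0.7], [-1.1, 0.3], [0.5, -0.8], [-0.8, 1.3]]
btn [[0.50398225 0.05811225 0.14856118]] handle [[0.45463341 0.15424597 0.179     ]] open [[0.63057325 0.20458655 0.269     ]]
[[294.16152336 251.16740158]
 [285.86209719 274.73108426]]
[[269.75977132 250.8124323 ]
 [245.91955648 268.71638751]]
box corner [ 7.22466973e-01  5.69807991e-02 -1.11022302e-16] [ 0.66266764 -0.37445206  0.        ] top front R [array([ 0.74, -0.44,  0.15]), array([ 0.71, -0.42,  0.2 ]), array([ 0.68, -0.39,  0.25])] [array([ 0.75, -0.55,  0.15]), array([ 0.7 , -0.45,  0.2 ]), array([ 0.65, -0.36,  0.25])]
```

```bash
cat >> h.py <<'E'
from scipy.spatial.transform import Rotation as Rot
def go(target,ang=None,step=.04):
    "print the n equal rows (tool axes) to a tool-down pose with tool y at angle ang"
    s=bot.get_state();R0=Rot.from_rotvec(s["tcp_rot"]);p=s["tcp_pos"];d=np.array(target)-p
    w=np.zeros(3)
    if ang is not None:
        c,k=np.cos(ang),np.sin(ang);Rt=Rot.from_matrix(np.c_[np.cross([c,k,0],[0,0,-1]),[c,k,0],[0,0,-1]])
        w=(R0.inv()*Rt).as_rotvec()
    n=int(np.ceil(max(np.linalg.norm(d)/step,np.linalg.norm(w)/.12)))
    for j in range(n):
        R=R0*Rot.from_rotvec(w*j/n);print(j,R.inv().apply(d/n).round(4).tolist(),(w/n).round(4).tolist())
    print("at",p.round(4),"t",s["time"],"q",s["joint_pos"].round(2),"op",round(s["opening"],2))
E
python3 -c "
from h import *
go([.504,.058,.25],.2787)"
```

```text
0 [0.0277, -0.0265, -0.001] [-0.0, -0.0, -0.0856]
1 [0.0298, -0.0241, -0.001] [-0.0, -0.0, -0.0856]
2 [0.0318, -0.0214, -0.001] [-0.0, -0.0, -0.0856]
3 [0.0335, -0.0186, -0.001] [-0.0, -0.0, -0.0856]
4 [0.035, -0.0157, -0.001] [-0.0, -0.0, -0.0856]
5 [0.0362, -0.0126, -0.001] [-0.0, -0.0, -0.0856]
6 [0.0371, -0.0095, -0.001] [-0.0, -0.0, -0.0856]
7 [0.0378, -0.0063, -0.001] [-0.0, -0.0, -0.0856]
8 [0.0382, -0.003, -0.001] [-0.0, -0.0, -0.0856]
9 [0.0383, 0.0002, -0.001] [-0.0, -0.0, -0.0856]
10 [0.0382, 0.0035, -0.001] [-0.0, -0.0, -0.0856]
11 [0.0377, 0.0068, -0.001] [-0.0, -0.0, -0.0856]
12 [0.037, 0.01, -0.001] [-0.0, -0.0, -0.0856]
13 [0.036, 0.0131, -0.001] [-0.0, -0.0, -0.0856]
14 [0.0348, 0.0161, -0.001] [-0.0, -0.0, -0.0856]
15 [0.0333, 0.0191, -0.001] [-0.0, -0.0, -0.0856]
16 [0.0315, 0.0218, -0.001] [-0.0, -0.0, -0.0856]
17 [0.0295, 0.0244, -0.001] [-0.0, -0.0, -0.0856]
at [ 0.1742 -0.548   0.2313] t 1.5 q [-1.47  0.16  1.6  -0.    1.39 -0.21] op 1.0
```

The rows are not in the units I measure in: shifts go in mm. I convert before sending: 0.035 m is 35, 0.034 m is 34.

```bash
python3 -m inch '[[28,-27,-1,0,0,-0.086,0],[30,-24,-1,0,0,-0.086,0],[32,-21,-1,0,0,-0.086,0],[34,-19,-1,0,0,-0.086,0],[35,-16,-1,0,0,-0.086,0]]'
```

```text
refused: ROWS must be a list of objects with named fields. Nothing was moved.
```

Nothing moved. I misread the format; it is a list of objects with named fields. Resending.

```bash
python3 -m inch '[{"x": 28,"y": -27,"z": -1,"az": -0.086,"jaw": 0},{"x": 30,"y": -24,"z": -1,"az": -0.086,"jaw": 0},{"x": 32,"y": -21,"z": -1,"az": -0.086,"jaw": 0},{"x": 34,"y": -19,"z": -1,"az": -0.086,"jaw": 0},{"x": 35,"y": -16,"z": -1,"az": -0.086,"jaw": 0}]'
python3 -m inch '[{"x": 36,"y": -13,"z": -1,"az": -0.086,"jaw": 0},{"x": 37,"y": -9,"z": -1,"az": -0.086,"jaw": 0},{"x": 38,"y": -6,"z": -1,"az": -0.086,"jaw": 0},{"x": 38,"y": -3,"z": -1,"az": -0.086,"jaw": 0},{"x": 38,"z": -1,"az": -0.086,"jaw": 0}]'
python3 -m inch '[{"x": 38,"y": 3,"z": -1,"az": -0.086,"jaw": 0},{"x": 38,"y": 7,"z": -1,"az": -0.086,"jaw": 0},{"x": 37,"y": 10,"z": -1,"az": -0.086,"jaw": 0},{"x": 36,"y": 13,"z": -1,"az": -0.086,"jaw": 0},{"az": -0.086,"jaw": 0}]'
python3 -c "
from h import *
go([.504,.058,.23],.2787)"
```

```text
time: 1.92
tcp_pos: [0.267, -0.3768, 0.2363]
tcp_rot: [2.928, 1.138, 0.0]
force: [0.7, 0.5, -0.1]
opening: 0.302
finger_force: 0.0
time: 2.33
tcp_pos: [0.3581, -0.209, 0.2417]
tcp_rot: [2.617, 1.736, 0.0]
force: [0.8, -1.0, 0.2]
opening: 0.003
finger_force: 0.0
time: 2.75
tcp_pos: [0.4319, -0.0699, 0.2458]
tcp_rot: [-2.178, -2.264, -0.005]
force: [-0.1, -0.6, -1.3]
opening: 0.002
finger_force: 0.0
0 [0.0312, 0.0192, 0.0041] [0.0006, -0.0005, -0.06]
1 [0.03, 0.0211, 0.004] [0.0006, -0.0005, -0.06]
2 [0.0287, 0.0228, 0.004] [0.0006, -0.0005, -0.06]
3 [0.0273, 0.0245, 0.004] [0.0006, -0.0005, -0.06]
at [ 0.4319 -0.0699  0.2458] t 2.75 q [-0.44 -0.23  1.94  0.    1.42 -0.48] op 0.0
```

Converted, 0.031 m is 31, 0.03 m is 30.

```bash
python3 -m inch '[{"x": 31,"y": 19,"z": 4,"az": -0.06,"jaw": 0},{"x": 30,"y": 21,"z": 4,"az": -0.06,"jaw": 0},{"x": 29,"y": 23,"z": 4,"az": -0.06,"jaw": 0},{"x": 27,"y": 25,"z": 4,"az": -0.06,"jaw": 0},{"jaw": 0}]'
python3 - <<'E'
from h import *
go([.504,.058,.16],.2787)
i=camera_info("wrist");im=get_image("wrist");cv2.imwrite("pics/w1.png",im);print(i)
for l in ["stop_button","flap_handle","light_pad"]: print(l,[(d["bbox"],round(d["confidence"],2)) for d in look_for(l,"wrist")[:2]])
E
```

```text
time: 3.17
tcp_pos: [0.5051, 0.0562, 0.2283]
tcp_rot: [-1.895, -2.503, -0.003]
force: [-0.1, -0.1, -0.0]
opening: 0.003
finger_force: 0.0
0 [0.0009, -0.0003, 0.0341] [0.0002, -0.0013, -0.0021]
1 [0.001, -0.0003, 0.0341] [0.0002, -0.0013, -0.0021]
at [0.5051 0.0562 0.2283] t 3.1667 q [-0.13 -0.01  1.78  0.    1.37 -0.4 ] op 0.0
{'fx': 371.64829954431775, 'fy': 371.64829954431775, 'cx': 326.48001945869373, 'cy': 242.30910746334354, 'R': array([[ 9.62759269e-01,  2.70360077e-01,  1.35390578e-04],
       [ 2.56804881e-01, -9.14645213e-01,  3.12210485e-01],
       [ 8.45330851e-02, -3.00548770e-01, -9.50012944e-01]]), 't': array([-0.50176679, -0.11846395,  0.3524164 ])}
stop_button [([299.6, 229.4, 346.4, 274.0], 0.78)]
flap_handle [([255.0, 0.0, 498.0, 205.7], 0.65)]
light_pad [([320.7, 409.3, 335.0, 421.5], 0.46)]
```

View pics/w1.png

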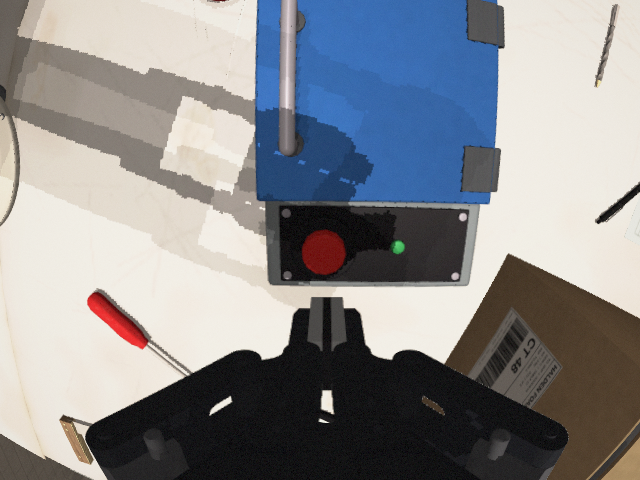

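Wrist view: button centre (323,252), handle bar along x≈289 px, flap corners (257,201) and (490,203). The image is aligned with the unit.

```bash
cat >> h.py <<'E'
def wray(i,px,z):
    u=np.array([px[0]-i["cx"],px[1]-i["cy"]]);r=np.hypot(*u);t=r/i["fx"]
    d=i["R"].T@np.r_[u/max(r,1e-9)*np.sin(t),np.cos(t)];o=-i["R"].T@i["t"];return o+d*(z-o[2])/d[2]
E
python3 - <<'E'
from h import *
i=camera_info("wrist")
for n,p,z in [("btn",(323,252),.1486),("bar end",(288,150),.179),("bar",(289,30),.179),("flap c1",(257,201),.139),("flap c2",(490,203),.139),("strip fl",(269,285),.132),("strip fr",(469,285),.132)]: print(n,wray(i,p,z).round(4))
v=[.5085,.1697,.2787]
print(U(v,[[-.035,-.106,.149],[-.056,-.042,.179],[-.056,.02,.179],[-.077,-.074,.139],[.079,-.074,.139],[-.075,-.139,.132],[.075,-.139,.132]]).round(4))
E
```

```text
btn [0.5019 0.0498 0.1486]
bar end [0.4672 0.1099 0.179 ]
bar [0.4512 0.1717 0.179 ]
flap c1 [0.4522 0.069  0.139 ]
flap c2 [0.604  0.1105 0.139 ]
strip fl [0.4724 0.0093 0.132 ]
strip fr [0.616  0.0468 0.132 ]
[[0.504  0.0582 0.149 ]
 [0.4662 0.1139 0.179 ]
 [0.4492 0.1735 0.179 ]
 [0.4548 0.0774 0.139 ]
 [0.6048 0.1203 0.139 ]
 [0.4746 0.0154 0.132 ]
 [0.6188 0.0567 0.132 ]]
```

Run:
```python
from h import *
from scipy.optimize import least_squares
I={c:camera_info(c) for c in("scene","top")};w=camera_info("wrist")
F=[[-.077,-.074,.139],[-.077,.074,.139],[.079,.074,.139],[.079,-.074,.139]]
q={"scene":[[311,251],[292,302],[220,295],[244,249]],"top":[[287,253],[241,289],[208,245],[251,214]]}
b={"scene":[293,241.4],"top":[286.7,233.6]}
W=[((323,252),[-.035,-.106,0]),((288,150),[-.056,-.040,.179]),((289,30),[-.056,None,.179]),((257,201),[-.077,-.074,.139]),((490,203),[.079,-.074,.139]),((269,285),[-.075,-.139,.132]),((469,285),[.075,-.139,.132])]
def f(v,both=True):
    r=[]
    for p,X in W:
        z=X[2] or v[3];g=wray(w,p,z)[:2]-v[:2];c,s=np.cos(v[2]),np.sin(v[2]);e=np.array([c*g[0]+s*g[1],-s*g[0]+c*g[1]])
        r.append(e[0]-X[0]); 
        if X[1] is not None: r.append(e[1]-X[1])
    r=np.array(r)/.002
    if both:
      for c in I:
        r=np.r_[r,((proj(c,U(v,F),I[c])-q[c])/1.5).ravel(),(proj(c,U(v,[[-.035,-.106,v[3]]]),I[c])-b[c])[0]/.7]
    return r
for B in(True,False):
    s=least_squares(f,[.508,.17,.27,.145],loss="soft_l1",args=(B,),x_scale=[.01,.01,.01,.01]);v=s.x;print(v.round(4),f(v,B).round(1)); print(U(v,[[-.035,-.106,v[3]]]),U(v,[[-.056,0,.179]]))
```

```text
[0.51   0.1641 0.2573 0.1467] [-1.  -1.6  0.4 -0.8  0.6 -1.5 -1.6 -0.9 -0.9 -0.4 -0.6 -1.1 -0.7 -1.8
  1.9  0.3 -1.4  1.7 -3.5  1.  -2.1  1.9 -1.1  1.   0.3  1.1 -1.4  0.6
 -1.2  2.  -1.3  2.3  0.6]
[[0.50308892 0.05270435 0.14665083]] [[0.45580591 0.14987079 0.179     ]]
[0.5098 0.1622 0.2515 0.1512] [-0.3  0.   0.9 -0.   0.8 -1.  -1.  -0.3  0.2  0.4  0.1 -0.4  0.4]
[[0.50224888 0.05080725 0.15120291]] [[0.45552992 0.14824614 0.179     ]]
```

```bash
python3 -c "
from h import *
go([.5025,.0515,.162],.253)"
```

```text
0 [0.0005, -0.0005, 0.0337] [-0.0001, 0.0002, 0.0067]
1 [0.0005, -0.0005, 0.0337] [-0.0001, 0.0002, 0.0067]
at [0.5037 0.0509 0.2294] t 3.3667 q [-0.14 -0.02  1.79 -0.    1.37 -0.4 ] op -0.0
```

The first wrist picture was taken while the arm was still settling, and I fitted it with a later pose. I'll refit with the pose that belongs to the picture.

Run:
```python
from h import *
from scipy.optimize import least_squares
I={c:camera_info(c) for c in("scene","top")}
w=dict(camera_info("wrist"));w["R"]=np.array([[9.62759269e-01,2.70360077e-01,1.35390578e-04],[2.56804881e-01,-9.14645213e-01,3.12210485e-01],[8.45330851e-02,-3.00548770e-01,-9.50012944e-01]]);w["t"]=np.array([-0.50176679,-0.11846395,0.3524164])
F=[[-.077,-.074,.139],[-.077,.074,.139],[.079,.074,.139],[.079,-.074,.139]]
q={"scene":[[311,251],[292,302],[220,295],[244,249]],"top":[[287,253],[241,289],[208,245],[251,214]]}
b={"scene":[293,241.4],"top":[286.7,233.6]}
W=[((323,252),[-.035,-.106,0]),((288,150),[-.056,-.040,.179]),((289,30),[-.056,None,.179]),((257,201),[-.077,-.074,.139]),((490,203),[.079,-.074,.139]),((269,285),[-.075,-.139,.132]),((469,285),[.075,-.139,.132])]
def f(v,both=True):
    r=[]
    for p,X in W:
        z=X[2] or v[3];g=wray(w,p,z)[:2]-v[:2];c,s=np.cos(v[2]),np.sin(v[2]);e=np.array([c*g[0]+s*g[1],-s*g[0]+c*g[1]])
        r.append(e[0]-X[0]); 
        if X[1] is not None: r.append(e[1]-X[1])
    r=np.array(r)/.002
    if both:
      for c in I:
        r=np.r_[r,((proj(c,U(v,F),I[c])-q[c])/1.5).ravel(),(proj(c,U(v,[[-.035,-.106,v[3]]]),I[c])-b[c])[0]/.7]
    return r
for B in(True,False):
    s=least_squares(f,[.508,.17,.27,.145],loss="soft_l1",args=(B,),x_scale=[.01,.01,.01,.01]);v=s.x;print(v.round(4),f(v,B).round(1)); print(U(v,[[-.035,-.106,v[3]]]),U(v,[[-.056,0,.179]]))
go(U(v,[[-.035,-.106,.162]])[0],v[2])
```

```text
[0.5094 0.1684 0.2682 0.1485] [-0.4 -0.5  1.1 -0.2  1.3 -0.9 -0.9 -0.6 -0.4  0.2  0.3 -0.9  0.  -2.4
  2.5  0.1 -0.5  1.2 -2.3  0.1 -1.2  0.3 -0.6  0.1  0.6  0.4 -0.8 -0.4
 -0.4  0.8 -0.8  0.   0.8]
[[0.50376098 0.05693442 0.14851585]] [[0.45542439 0.15358107 0.179     ]]
[0.5101 0.1681 0.2596 0.151 ] [-0.2  0.   1.  -0.2  0.9 -0.8 -1.  -0.5  0.2  0.5  0.3 -0.6  0.6]
[[0.50344943 0.05668556 0.15102094]] [[0.45594831 0.15374556 0.179     ]]
0 [0.0028, 0.0007, 0.0337] [-0.0001, 0.0002, 0.0034]
1 [0.0028, 0.0007, 0.0337] [-0.0001, 0.0002, 0.0034]
at [0.5037 0.0509 0.2294] t 3.3667 q [-0.14 -0.02  1.79 -0.    1.37 -0.4 ] op -0.0
```

All three cameras now agree: unit at (.5097, .1682), yaw .264, button (.5036, .0568, .149). Going down onto it.

Converted, 0.034 m is 34, 0.033 m is 33.

```bash
python3 -m inch '[{"x": 3,"y": 1,"z": 34,"az": 0.003,"jaw": 0},{"x": 3,"y": 1,"z": 33,"az": 0.003,"jaw": 0},{"jaw": 0},{"jaw": 0}]'
python3 -m inch '[{"z": 6,"jaw": 0},{"z": 4,"jaw": 0},{"z": 2,"jaw": 0},{"jaw": 0}]'
python3 -m inch '[{"z": 2,"jaw": 0},{"z": 2,"jaw": 0},{"jaw": 0}]'
```

```text
time: 3.7
tcp_pos: [0.5027, 0.0569, 0.1614]
tcp_rot: [-1.914, -2.488, 0.003]
force: [-0.1, -0.5, -0.1]
opening: -0.002
finger_force: 0.0
time: 4.03
tcp_pos: [0.5053, 0.0572, 0.1515]
tcp_rot: [1.912, 2.489, 0.002]
force: [1.5, -2.0, 2.3]
opening: -0.004
finger_force: 1.1
time: 4.28
tcp_pos: [0.5054, 0.0572, 0.148]
tcp_rot: [1.912, 2.49, 0.001]
force: [-0.8, -2.9, 7.9]
opening: 0.002
finger_force: 3.6
```

```bash
python3 -m inch '[{"z": 2,"jaw": 0},{"jaw": 0}]'
python3 -m inch '[{"z": 1,"jaw": 0},{"jaw": 0}]'
```

```text
time: 4.45
tcp_pos: [0.5055, 0.0572, 0.1477]
tcp_rot: [1.911, 2.49, 0.001]
force: [-5.0, -2.6, 19.1]
opening: 0.007
finger_force: 9.4
time: 4.62
tcp_pos: [0.5056, 0.0572, 0.1476]
tcp_rot: [1.911, 2.49, 0.001]
force: [-9.5, -2.0, 25.0]
opening: -0.004
finger_force: 12.2
```

```bash
python3 -m inch '[{"z": -30,"jaw": 0},{"z": -40,"jaw": 0},{"z": -35,"jaw": 0.8},{"jaw": 0.8},{"jaw": 0.8}]'
python3 - <<'E'
from h import *
v=[.5097,.1682,.264]
go(U(v,[[-.056,0,.24]])[0],v[2])
E
```

```text
time: 5.03
tcp_pos: [0.5055, 0.0578, 0.2506]
tcp_rot: [1.911, 2.489, 0.004]
force: [-0.0, 0.1, -0.7]
opening: 0.418
finger_force: 0.0
0 [0.0351, -0.0078, 0.0035] [0.0015, 0.0005, -0.0009]
1 [0.0351, -0.0078, 0.0035] [0.0015, 0.0005, -0.0009]
2 [0.0351, -0.0077, 0.0035] [0.0015, 0.0005, -0.0009]
at [0.5055 0.0578 0.2506] t 5.0333 q [-0.12 -0.03  1.76  0.    1.41 -0.39] op 0.42
```

```bash
python3 -m inch '[{"x": 35,"y": -8,"z": 3.5,"jaw": 0.8},{"x": 35,"y": -8,"z": 3.5,"jaw": 0.8},{"x": 35,"y": -8,"z": 3.5,"jaw": 0.8},{"jaw": 0.8},{"jaw": 0.8}]'
python3 - <<'E'
from h import *
i=camera_info("wrist");im=get_image("wrist");cv2.imwrite("pics/w2.png",im)
v=[.5097,.1682,.264]
print({k:np.array(x).tolist() for k,x in i.items()})
go(U(v,[[-.056,0,.162]])[0],v[2])
E
```

```text
time: 5.45
tcp_pos: [0.4519, 0.1541, 0.2356]
tcp_rot: [-1.907, -2.492, 0.004]
force: [-0.3, -0.9, -0.5]
opening: 0.797
finger_force: 0.0
{'fx': 371.64829954431775, 'fy': 371.64829954431775, 'cx': 326.48001945869373, 'cy': 242.30910746334354, 'R': [[0.9654583482293689, 0.2605246873208401, -0.004130996320358517], [0.24860785210430109, -0.9163188036357164, 0.3139330915588496], [0.07800201091193941, -0.30411632215320095, -0.9494361215446281]], 't': [-0.47576396830182693, -0.013982628455832213, 0.3966767041627988]}
0 [-0.0002, 0.0015, 0.0371] [-0.0015, -0.0001, -0.0007]
1 [-0.0002, 0.0015, 0.0371] [-0.0015, -0.0001, -0.0007]
at [0.4529 0.1532 0.2361] t 5.5 q [ 0.07 -0.1   1.85 -0.    1.39 -0.19] op 0.8
```

View pics/w2.png

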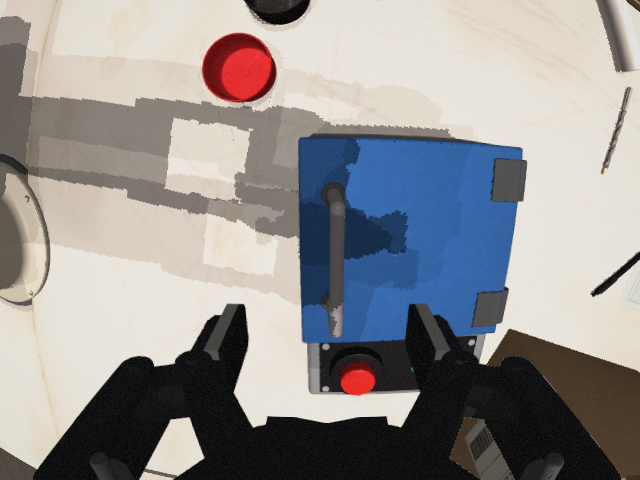

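Wrist view: bar from (335,195) to (336,333), flap corners (300,138), (522,149), (303,341). Button is up and lit. I check the bar against the model.

Run:
```python
from h import *
i=dict(camera_info("wrist"));i["R"]=np.array([[0.9654583482293689,0.2605246873208401,-0.004130996320358517],[0.24860785210430109,-0.9163188036357164,0.3139330915588496],[0.07800201091193941,-0.30411632215320095,-0.9494361215446281]]);i["t"]=np.array([-0.47576396830182693,-0.013982628455832213,0.3966767041627988])
v=np.array([.5097,.1682,.264]);c,s=np.cos(v[2]),np.sin(v[2])
for p,z in [((336,195),.179),((336,260),.179),((336,333),.179),((300,138),.139),((522,149),.139),((303,341),.139),((358,378),.15)]:
    g=wray(i,p,z)[:2]-v[:2];print(p,round(c*g[0]+s*g[1],4),round(-s*g[0]+c*g[1],4))
```

```text
(336, 195) -0.0542 0.0428
(336, 260) -0.0539 0.0048
(336, 333) -0.0534 -0.0447
(300, 138) -0.0765 0.0725
(522, 149) 0.0777 0.0714
(303, 341) -0.0776 -0.0774
(358, 378) -0.035 -0.1055
```

Converted, 0.037 m is 37, 0.003 m is 3.

```bash
python3 -m inch '[{"y": 3,"z": 37,"jaw": 0.8},{"y": 1,"z": 37,"jaw": 0.8},{"jaw": 0},{"jaw": 0},{"jaw": 0}]'
python3 -m inch '[{"jaw": 0},{"jaw": 0},{"jaw": 0},{"jaw": 0}]'
```

```text
time: 5.92
tcp_pos: [0.4588, 0.1534, 0.1652]
tcp_rot: [1.914, 2.49, 0.001]
force: [0.2, -0.4, 0.3]
opening: 0.379
finger_force: 0.0
time: 6.25
tcp_pos: [0.4573, 0.1533, 0.1651]
tcp_rot: [1.913, 2.492, -0.003]
force: [-5.9, -3.2, 3.5]
opening: 0.068
finger_force: 58.5
```

Converted, -0.0197 m is -19.7, -0.0183 m is -18.3.

```bash
python3 -m inch '[{"y": 8,"z": -19.7,"jaw": 0},{"y": 11,"z": -18.3,"jaw": 0},{"y": 13.5,"z": -16.4,"jaw": 0},{"jaw": 0}]'
python3 -c "
from h import *
v=np.array([.5097,.1682,.264]);c,s=np.cos(v[2]),np.sin(v[2]);g=bot.get_state();p=g['tcp_pos'][:2]-v[:2];print(c*p[0]+s*p[1],-s*p[0]+c*p[1],g['tcp_pos'][2]+.014)"
```

```text
time: 6.58
tcp_pos: [0.4934, 0.1629, 0.2223]
tcp_rot: [1.91, 2.486, 0.011]
force: [3.7, -0.4, -5.2]
opening: 0.069
finger_force: 59.7
-0.017117461427623076 -0.0009064844612118811 0.23629001300282237
```

Converted, 0.0193 m is 19.3, 0.018 m is 18.

```bash
python3 -m inch '[{"y": 16,"z": -14.2,"jaw": 0},{"y": 18,"z": -11.7,"jaw": 0},{"y": 19.3,"z": -8.9,"jaw": 0},{"jaw": 0}]'
python3 -m inch '[{"y": 20.4,"z": -5.9,"jaw": 0},{"y": 21,"z": -2.8,"jaw": 0},{"y": 21.3,"z": 0.4,"jaw": 0},{"jaw": 0}]'
python3 -c "
from h import *
v=np.array([.5097,.1682,.264]);c,s=np.cos(v[2]),np.sin(v[2]);g=bot.get_state();p=g['tcp_pos'][:2]-v[:2];print(c*p[0]+s*p[1],-s*p[0]+c*p[1],g['tcp_pos'][2]+.014)"
```

```text
time: 6.92
tcp_pos: [0.5432, 0.1761, 0.2541]
tcp_rot: [1.913, 2.489, 0.003]
force: [1.5, -1.7, -3.4]
opening: 0.065
finger_force: 61.0
time: 7.25
tcp_pos: [0.6033, 0.1921, 0.2617]
tcp_rot: [1.913, 2.49, 0.001]
force: [1.1, -3.0, -0.8]
opening: 0.062
finger_force: 59.8
0.09659624834308786 -0.0013757249903059675 0.2756894185667741
```

```bash
python3 -m inch '[{"y": 21,"z": 3.6,"jaw": 0},{"y": 20,"z": 6.7,"jaw": 0},{"jaw": 0},{"jaw": 0},{"jaw": 0}]'
python3 -c "
from h import *
v=np.array([.5097,.1682,.264]);c,s=np.cos(v[2]),np.sin(v[2]);g=bot.get_state();p=g['tcp_pos'][:2]-v[:2];x=c*p[0]+s*p[1]-.079;z=g['tcp_pos'][2]+.014-.135;print(x,z,np.arctan2(z,-x)-.315)"
```

```text
time: 7.67
tcp_pos: [0.6407, 0.2021, 0.2522]
tcp_rot: [1.913, 2.49, 0.0]
force: [2.1, -4.2, -0.1]
opening: 0.06
finger_force: 59.9
0.056325890063636155 0.13115429355673452 1.6614409246388973
```

```bash
python3 -m inch '[{"jaw": 0.25},{"jaw": 0.25},{"jaw": 0.25}]'
python3 -m inch '[{"z": -30,"jaw": 0.25},{"z": -40,"jaw": 0.25},{"z": -40,"jaw": 0.25},{"jaw": 0.25}]'
python3 -c "
from h import *
v=[.5097,.1682,.264]
go(U(v,[[0,0,.33]])[0],v[2])"
```

```text
time: 7.92
tcp_pos: [0.6403, 0.2034, 0.2516]
tcp_rot: [-1.913, -2.492, -0.001]
force: [0.3, 0.4, 0.3]
opening: 0.253
finger_force: 0.0
time: 8.25
tcp_pos: [0.643, 0.2037, 0.3723]
tcp_rot: [1.906, 2.483, 0.019]
force: [0.3, 0.8, 2.4]
opening: 0.251
finger_force: 0.0
0 [0.0001, -0.0347, 0.01] [0.0041, 0.0004, -0.0006]
1 [0.0001, -0.0346, 0.0101] [0.0041, 0.0004, -0.0006]
2 [0.0001, -0.0346, 0.0103] [0.0041, 0.0004, -0.0006]
3 [0.0001, -0.0345, 0.0104] [0.0041, 0.0004, -0.0006]
at [0.643  0.2037 0.3723] t 8.25 q [ 0.13  0.37  1.08  0.    1.68 -0.13] op 0.25
```

Converted, -0.035 m is -35, -0.034 m is -34.

```bash
python3 -m inch '[{"y": -35,"jaw": 0.25},{"y": -35,"jaw": 0.25},{"y": -34,"z": 15,"jaw": 0.8},{"y": -34,"z": 20,"jaw": 0.8},{"jaw": 0.8}]'
python3 -m inch '[{"jaw": 0.8},{"jaw": 0.8}]'
python3 - <<'E'
from h import *
i=camera_info("wrist");im=get_image("wrist");cv2.imwrite("pics/w3.png",im)
v=np.array([.5097,.1682,.264]);c,s=np.cos(v[2]),np.sin(v[2])
for l in("orange_cartridge","green_cartridge","flap"):
    for d in look_for(l,"wrist")[:1]:
        b=d["bbox"];g=wray(i,[(b[0]+b[2])/2,(b[1]+b[3])/2],.109)[:2]-v[:2];print(l,b,d["confidence"],(c*g[0]+s*g[1]).round(4),(-s*g[0]+c*g[1]).round(4))
hsv=cv2.cvtColor(im,cv2.COLOR_BGR2HSV)
for y in(.031,-.031): go(U(v,[[0,y,.25]])[0],v[2])
E
```

```text
time: 8.67
tcp_pos: [0.4968, 0.1667, 0.3159]
tcp_rot: [-1.903, -2.48, 0.022]
force: [-0.9, -0.7, -3.0]
opening: 0.671
finger_force: 0.0
time: 8.83
tcp_pos: [0.508, 0.1676, 0.3271]
tcp_rot: [1.912, 2.491, 0.003]
force: [0.6, -0.5, 0.7]
opening: 0.8
finger_force: 0.0
orange_cartridge [321.3, 144.5, 335.5, 198.7] 0.93 0.001 0.0329
green_cartridge [320.0, 198.1, 332.0, 259.3] 0.78 -0.0016 -0.0252
flap [407.5, 134.2, 551.9, 364.1] 0.93 0.1667 -0.0483
0 [0.0105, 0.0, 0.026] [0.0012, 0.0002, -0.001]
1 [0.0105, 0.0001, 0.026] [0.0012, 0.0002, -0.001]
2 [0.0105, 0.0001, 0.026] [0.0012, 0.0002, -0.001]
at [0.5094 0.1676 0.3279] t 9.0333 q [ 0.09  0.01  1.57  0.    1.56 -0.17] op 0.8
0 [-0.0101, 0.0001, 0.026] [0.0012, 0.0002, -0.001]
1 [-0.0101, 0.0001, 0.026] [0.0012, 0.0002, -0.001]
2 [-0.0101, 0.0001, 0.026] [0.0012, 0.0002, -0.001]
at [0.5094 0.1676 0.3279] t 9.0333 q [ 0.09  0.01  1.57  0.    1.56 -0.17] op 0.8
```

View pics/w3.png

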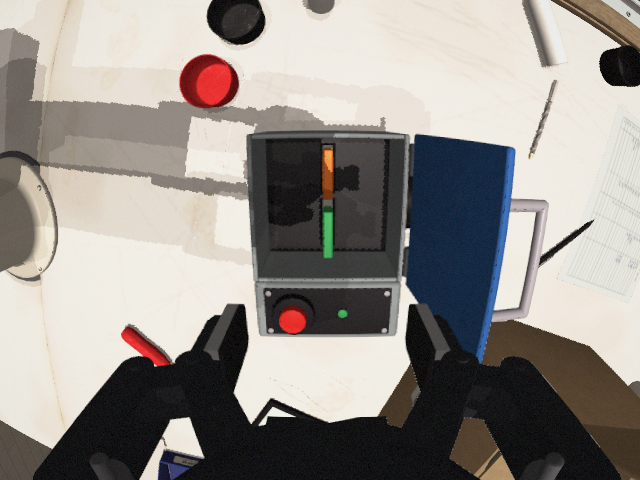

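Orange cartridge at (328,171) px is in the +y slot, (0, 0.031) in the unit frame. The flap is open, the button is up, and green is at (328,232) px. Descending in two stages.

Converted, 0.04 m is 40, 0.03 m is 30.

```bash
python3 -m inch '[{"x": 16,"z": 30,"jaw": 0.6},{"x": 15.5,"z": 40,"jaw": 0.6},{"z": 30,"jaw": 0.6},{"jaw": 0.6},{"jaw": 0.6}]'
python3 -c "
from h import *
v=[.5097,.1682,.264]
go(U(v,[[0,.031,.073]])[0],v[2])"
```

```text
time: 9.45
tcp_pos: [0.4996, 0.1973, 0.2268]
tcp_rot: [-1.912, -2.491, 0.003]
force: [1.1, 0.7, 0.3]
opening: 0.602
finger_force: 0.0
0 [0.0001, 0.0006, 0.0384] [-0.0005, -0.0, -0.0007]
1 [0.0001, 0.0006, 0.0384] [-0.0005, -0.0, -0.0007]
2 [0.0001, 0.0006, 0.0384] [-0.0005, -0.0, -0.0007]
3 [0.0001, 0.0006, 0.0384] [-0.0005, -0.0, -0.0007]
at [0.4996 0.1973 0.2268] t 9.45 q [ 0.15  0.07  1.71 -0.    1.37 -0.11] op 0.6
```

```bash
python3 -m inch '[{"y": 2,"z": 35,"jaw": 0.6},{"z": 35,"jaw": 0.6},{"z": 30,"jaw": 0.6},{"jaw": 0.6}]'
python3 -m inch '[{"z": 30,"jaw": 0.6},{"z": 22,"jaw": 0.6},{"jaw": 0.6},{"jaw": 0.6}]'
python3 -m inch '[{"jaw": 0},{"jaw": 0},{"jaw": 0},{"jaw": 0},{"jaw": 0}]'
python3 -m inch '[{"jaw": 0},{"jaw": 0}]'
python3 -c "
from h import *
v=np.array([.5097,.1682,.264]);c,s=np.cos(v[2]),np.sin(v[2]);g=bot.get_state();p=g['tcp_pos'][:2]-v[:2];print(c*p[0]+s*p[1],-s*p[0]+c*p[1])"
```

```text
time: 9.78
tcp_pos: [0.4998, 0.1971, 0.1242]
tcp_rot: [-1.912, -2.488, 0.007]
force: [-1.3, 0.6, -1.3]
opening: 0.597
finger_force: 0.0
time: 10.12
tcp_pos: [0.5034, 0.1979, 0.0777]
tcp_rot: [1.913, 2.49, 0.003]
force: [0.2, -0.2, 1.2]
opening: 0.6
finger_force: 0.0
time: 10.53
tcp_pos: [0.5027, 0.198, 0.0773]
tcp_rot: [1.912, 2.49, 0.003]
force: [-1.4, -0.9, 6.5]
opening: 0.106
finger_force: 58.7
time: 10.7
tcp_pos: [0.5027, 0.198, 0.0773]
tcp_rot: [1.912, 2.49, 0.003]
force: [-1.1, 0.1, 6.8]
opening: 0.108
finger_force: 58.7
0.0010137144978471053 0.03057275443187577
```

The rows are not in the units I measure in: shifts go in mm. I convert before sending: -0.03 m is -30, -0.025 m is -25.

```bash
python3 -m inch '[{"z": -10,"jaw": 0},{"z": -20,"jaw": 0},{"z": -25,"jaw": 0},{"z": -30,"jaw": 0},{"z": -30,"jaw": 0}]'
python3 -m inch '[{"z": -30,"jaw": 0},{"z": -30,"jaw": 0},{"z": -25,"jaw": 0},{"jaw": 0},{"jaw": 0}]'
python3 - <<'E'
from h import *
im=get_image("wrist");cv2.imwrite("pics/w4.png",im)
for l in("orange_cartridge","green_cartridge"): print(l,[(d["bbox"],d["confidence"]) for d in look_for(l,"wrist")[:1]])
E
```

```text
time: 11.12
tcp_pos: [0.5009, 0.1978, 0.1919]
tcp_rot: [-1.913, -2.491, 0.001]
force: [1.1, -0.1, -1.4]
opening: 0.108
finger_force: 59.1
time: 11.53
tcp_pos: [0.5024, 0.198, 0.2778]
tcp_rot: [1.911, 2.489, 0.005]
force: [0.0, -0.8, -1.7]
opening: 0.108
finger_force: 59.2
orange_cartridge [([311.1, 224.5, 343.2, 404.7], 0.89)]
green_cartridge [([229.6, 157.8, 583.0, 414.3], 0.63)]
```

View pics/w4.png

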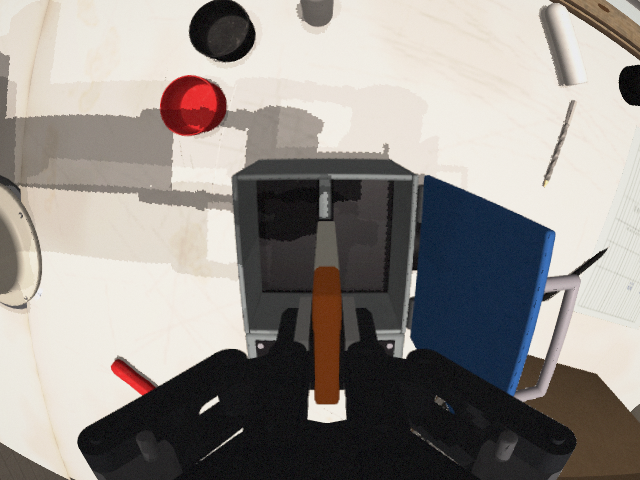

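The cartridge is held straight and is out of the slot (orange at 327,335 px); the flap is still open. Re-measuring the pad now that the arm has moved out of the top view.

Run:
```python
from h import *
for c in ("scene","top"):
    get_image(c)
    try:
        q=quad(c,"light_pad");P=np.array([ray(c,p,.01) for p in q]);print(c,P.round(3)[:,:2].tolist(),P.mean(0).round(4),np.linalg.norm(P-np.roll(P,1,0),axis=1).round(3))
    except Exception as e: print(c,e)
go([.555,-.267,.2778],None)
```

```text
scene [[0.464, -0.312], [0.504, -0.181], [0.636, -0.213], [0.617, -0.366]] [ 0.5553 -0.2679  0.01  ] [0.162 0.136 0.136 0.154]
top [[0.598, -0.36], [0.464, -0.321], [0.502, -0.186], [0.654, -0.232]] [ 0.5545 -0.2744  0.01  ] [0.14  0.139 0.14  0.159]
0 [-0.0386, -0.0056, -0.0003] [0.0, 0.0, 0.0]
1 [-0.0386, -0.0056, -0.0003] [0.0, 0.0, 0.0]
2 [-0.0386, -0.0056, -0.0003] [0.0, 0.0, 0.0]
3 [-0.0386, -0.0056, -0.0003] [0.0, 0.0, 0.0]
4 [-0.0386, -0.0056, -0.0003] [0.0, 0.0, 0.0]
5 [-0.0386, -0.0056, -0.0003] [0.0, 0.0, 0.0]
6 [-0.0386, -0.0056, -0.0003] [0.0, 0.0, 0.0]
7 [-0.0386, -0.0056, -0.0003] [0.0, 0.0, 0.0]
8 [-0.0386, -0.0056, -0.0003] [0.0, 0.0, 0.0]
9 [-0.0386, -0.0056, -0.0003] [0.0, 0.0, 0.0]
10 [-0.0386, -0.0056, -0.0003] [0.0, 0.0, 0.0]
11 [-0.0386, -0.0056, -0.0003] [0.0, 0.0, 0.0]
at [0.5009 0.1977 0.2739] t 11.8833 q [ 0.15  0.04  1.64  0.    1.46 -0.11] op 0.11
```

```bash
python3 -m inch '[{"x": -30,"y": -5,"jaw": 0},{"x": -38,"y": -6,"jaw": 0},{"x": -38,"y": -6,"jaw": 0},{"x": -38,"y": -6,"jaw": 0},{"x": -38,"y": -6,"jaw": 0}]'
python3 -m inch '[{"x": -38,"y": -6,"jaw": 0},{"x": -38,"y": -6,"jaw": 0},{"x": -38,"y": -6,"jaw": 0},{"x": -38,"y": -6,"jaw": 0},{"x": -38,"y": -6,"jaw": 0}]'
python3 -m inch '[{"x": -38,"y": -6,"jaw": 0},{"x": -25,"y": -4,"jaw": 0},{"x": -10,"y": -2,"jaw": 0},{"jaw": 0},{"jaw": 0}]'
python3 -c "
from h import *
go([.551,-.268,.151],.264)"
```

```text
time: 12.3
tcp_pos: [0.5201, 0.0129, 0.2747]
tcp_rot: [-1.912, -2.492, 0.0]
force: [-0.1, -0.7, -0.8]
opening: 0.104
finger_force: 59.2
time: 12.72
tcp_pos: [0.5401, -0.1787, 0.2746]
tcp_rot: [-1.913, -2.491, -0.0]
force: [0.3, -1.1, -1.1]
opening: 0.105
finger_force: 59.2
time: 13.13
tcp_pos: [0.5475, -0.2498, 0.2745]
tcp_rot: [-1.913, -2.49, -0.001]
force: [-0.7, 0.5, -1.2]
opening: 0.107
finger_force: 59.2
0 [-0.0047, -0.0003, 0.0309] [-0.0001, -0.0004, -0.0008]
1 [-0.0047, -0.0003, 0.0309] [-0.0001, -0.0004, -0.0008]
2 [-0.0046, -0.0003, 0.0309] [-0.0001, -0.0004, -0.0008]
3 [-0.0046, -0.0003, 0.0309] [-0.0001, -0.0004, -0.0008]
at [ 0.5475 -0.2498  0.2745] t 13.1333 q [-0.63  0.2   1.46  0.    1.48 -0.89] op 0.11
```

```bash
python3 -m inch '[{"x": -4.7,"z": 30,"jaw": 0},{"x": -4.7,"z": 30,"jaw": 0},{"x": -4.7,"z": 30,"jaw": 0},{"x": -4.5,"z": 25,"jaw": 0},{"z": 8,"jaw": 0}]'
python3 -m inch '[{"jaw": 0},{"jaw": 0},{"jaw": 0}]'
python3 - <<'E'
from h import *
a=get_image("scene");b=get_image("top");cv2.imwrite("pics/f.png",np.hstack([cv2.resize(a[130:330,190:400],(400,380)),cv2.resize(b[90:310,190:450],(400,380))]))
E
```

```text
time: 13.55
tcp_pos: [0.5505, -0.2652, 0.1474]
tcp_rot: [-1.906, -2.487, -0.0]
force: [0.1, 0.1, -0.9]
opening: 0.106
finger_force: 59.2
time: 13.8
tcp_pos: [0.5538, -0.2684, 0.1548]
tcp_rot: [1.91, 2.489, 0.0]
force: [0.0, 0.2, 0.3]
opening: 0.106
finger_force: 59.2
```

View pics/f.png

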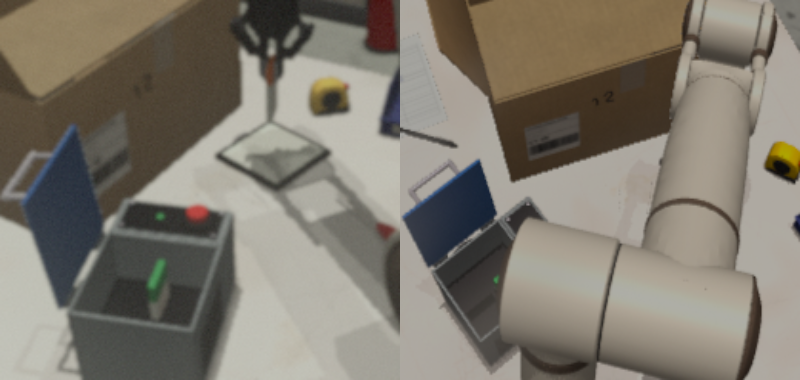

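The left crop shows the cartridge hanging upright over the pad's middle (lower end near (270,122), pad centre near (273,153)). The flap is open, the button is up and the green cartridge is in its slot. Everything is in place, so I'm handing in.

```bash
python3 -c "
from bench import *
print(bot.get_state()['joint_vel'].round(3));print(bot.job_done())"
```

```text
[-0.005  0.005  0.007 -0.001 -0.001 -0.001]
the job is handed in; nothing more can be done
None
```

I handed the job in at about 14 s with every step carried out, though no verdict came back: the button was pressed and released, the flap left open at about 1.66 rad, and the orange cartridge held upright and still about 8 cm above the pad's middle.

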